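# Seat a thread gauge leaf in a coarse screw and check that it sits flat

### The job

Check the coarse screw in the spring-backed rig with a gauge: lay the red-tabbed gauge leaf flat on the rig's rest and, near the middle of the screw, feel its teeth into the thread until its straight edge lies flush along the crests. See that it sits flat by pushing the seated leaf gently against the screw until the sprung cradle has given way about 3 mm, for half a second, then ease off and let go, leaving the leaf fully seated. Never force it: the cradle must not be pushed back as far as 7 mm at any time, nothing may be slammed on the rig, and the blue-tabbed leaf and the other things stay where they are.

Things in the scene. Friction and masses are not known exactly. Their poses are not given: they have to be found in the camera images.
- leaf_tab (a point): Centre (half-way up) of the upright RED plastic tab by which the coarse gauge leaf is grasped: 14 mm (x) by 22 mm (y) by 40 mm high, its centre 26 mm and its top 46 mm above the leaf's underside. x points to the toothed side, z up.
- leaf: The coarse gauge leaf: loose steel plate with the red tab, 0.12 kg, lying flat on the worktop; 70 mm (x) by 54 mm (y) by 6 mm thick, origin in the middle of its underside. 5 teeth in a row along y, 10 mm apart, centred on y = 0, stand out 4.8 mm to +x beyond its straight edge; each 3 mm wide at the tip, 4 mm at the root. Tab centre at x = -15 mm.
- leaf_edge (a point): Middle of the straight edge of the red-tabbed leaf between the roots of its teeth, 3 mm above the underside and 50 mm ahead (+x) of the tab centre; axes as leaf_tab. The tooth tips are 4.8 mm further along +x.
- crest_line (a point): Midway along the screw, on the line of its crests facing the rest, 40 mm above the worktop. x: level, from the rest into the screw (push direction); y: along the screw; z up. Moves with the sprung cradle. Leaf home: leaf_edge at x = 0, y axes parallel; tooth tips on the crests: leaf_edge at x = -4.8 mm.
- thread (a point): Middle of the screw's clamped span on the axis (fixed to the cradle, not to the thread). Crest diameter 30 mm, top 55 mm above the worktop. Pitch 10 mm, crests 4.4 mm wide, grooves 5.6 mm wide, 5 mm deep, threaded from y = -45 to 45 mm. Where along y the grooves lie is not measured and differs each time: it must be felt. The screw does not turn or slide in its clamps.
- rest_top (a point): Middle of the top of the grey metal rest on which the leaf lies, 37 mm above the worktop; 88 mm (x) by 112 mm (y); x towards the screw, whose crests begin 46 mm from here along +x. Clamp blocks at the screw's ends, 61 mm high, start 67 mm to either side along y.
- rig: The gauging rig, screwed down: dark base plate 190 (x) by 178 (y) by 10 mm, rest on the robot's side, screw on a blue sprung cradle, grey spring wall (52 mm high) at the back. Origin on the worktop under the screw's axis; x from rest to screw, y along the screw.
- cradle (a joint): How far (m) the cradle with the screw has been pushed back along +x of crest_line: 0 at rest, end stop at 0.009. Spring 2000 N/m (2 N per mm, no preload), well damped (70 N s/m, so push at 30 mm/s or less); it comes back as the push is eased.
- fine_leaf: Gauge leaf of finer pitch with a BLUE tab, same size; lies on the worktop, leave alone. Origin in the middle of its underside.
- oil_jar: White plastic jar with black cap, 53 mm across, 90 mm high; bystander. Origin at its underside.
- lock_ring: Dark knurled steel ring, 35 mm across, 8 mm high, lying flat; bystander.
- screwdriver: Yellow-handled screwdriver, 164 mm long, lying; bystander.
- cell: Small red and white battery, 50 mm long, 15 mm thick, lying; bystander.

How it is judged:
By the outcome, as a careful person would: the job done as asked, in the order asked, and still so for the second after the job is handed in, with the robot touching nothing.
It also fails if it takes over 59 s, if anything falls off the work surface, if the arm or the gripper's body presses on something with over 40 N, if the wrist force passes 120 N, or if a joint passes its speed limit or range.

### The arm

A 6-joint arm with a two-finger parallel gripper is mounted at the origin on a cart in front of the work surface, level with it; the furniture and walls round the work are solid. World frame = base frame: x ahead of the robot, y to its left, z up, the work surface at z = 0. Lengths are in m, angles in rad, forces in N, time in s.
With the tool pointing down it reaches from about 0.25 to 0.775 m from the base axis. Payload 4 kg.
Tool frame: the origin (TCP) lies at the very end of the fingers, on their centre line; the grasp point (between the pads) lies 19 mm behind it (robot.hold_point_z is the distance from the TCP to the grasp point, in m); z points along the fingers, y is the line along which they close (so a half turn about z gives the same grasp; the last joint's range is limited). The gripper opens to 94 mm and grips with 3 to 60 N. Pads are 16 mm wide; open, the fingers measure 119 mm over their backs; the gripper's body (75 mm by 177 mm) begins 78 mm behind the grasp point.
Start: joints at [1.025, 0.087, 1.371, -0, 1.684, -0.103], TCP at [0.236, 0.497, 0.206] pointing down, gripper open.
Joint ranges: [-3.1, 3.1], [-0.76, 2.03], [0.27, 2.55], [-1.08, 4.22], [0.17, 2.65], [-2.57, 2.57]. Speed limits (rad/s): [2.79, 2.79, 3.14, 3.14, 3.14, 3.14].

### API

Orientations are given as [roll, pitch, yaw] about the fixed x, y, z axes, in that order (R = Rz(yaw) Ry(pitch) Rx(roll)).
In Python, from bench import robot gives the robot as it stands.
- The arm moves only by the tool carry_out, never from a script. Its argument "steps" is a list of rows, each a list of 3 entries, a list of its own where there are three numbers: the shift along the tool's x, y, z in m, then the turn about the tool's z in units of 10 degrees (1.0 is 10 degrees), then the closure, from -1 (fully open) to 1 (shut). In form: [[[tx, ty, tz], roll, jaw], ...]. A call has 1 to 10 rows; each row is the pose to reach, as a shift and turn from the pose commanded when the call began, along the tool's axes at that moment; what a row does not reach only later rows make up. A row lasts 1/8 s, in which the tool goes at most 62.5 mm and 10.7 degrees, less where a joint would pass 70% of its speed; a pose out of reach is approached as far as the arm can. A call with a gripper value outside its range is refused whole. The fingers move at their own pace and stop on an object; the grip force is fixed at half the most. Time passes only in rows, so rows that repeat a pose let the fingers close. It gives the time, the measured TCP pose, the force, the opening and the grip force at its end, in the units of the state.
- robot.get_obs(): the state, without advancing time (a new reading comes with each control period).
- robot.snapshot(name): name is "scene" or "top" or "wrist"; returns a dict with "image" (400x640x3 uint8, red, green, blue), "z_map" (400x640 float32, m along the optical axis (not along the pixel's ray), 0 where there is no reading), "mtx" (3x3 intrinsics, pixels), "R" (3x3) and "t" (3): a world point X has camera coordinates R X + t. Camera axes: x right, y down, z forward; pixel columns grow to the right and rows downward; lengths in m; the calibration is good to about 2 mm. The wrist camera is an equidistant fisheye: a pixel r from the principal point sees the ray r / f radians off the axis. A picture is of the moment at which its call begins.
- robot.close_job(): hands the job in; it is judged then, once.
The state is a dict: "time": time; "joint_positions": joint angles; "qvel": joint speeds; "joint_torque": joint torques, N m; "tool_pos": TCP position; "ee_rot": TCP orientation; "wrist_force": force on the tool from outside, world axes, zero at the start; "wrist_torque": the same for the moment, N m; "width": finger opening in m; "finger_force": force on a finger pad.
Only numpy, scipy, OpenCV 4.12 (cv2) and the standard library are available. Lean on these libraries where they do the work, as an engineer would, in place of code of your own. Each camera call takes 0.05 s, during which the arm holds its last target. There are 200 camera calls.

## Working session

There is one attempt and no reset: what is moved stays moved. The work goes in short steps, Python scripts to look and compute and a tool call to move; the robot and the scene stay as the last step left them, time stands still between calls to the robot, and variables do not carry over. Pictures are saved under pics/ and viewed, at most 10 in all, crops included, and the job is handed in when it is done.

Besides the shell and the picture viewer there is one more tool, called after "Call:" in YAML: its name, and indented under it one key for each argument. carry_out: Moves the arm, as the interface text tells. Its arguments: {"type":"object","properties":{"steps":{"type":"array","items":{"type":"array"}}},"required":["steps"]}

```bash
mkdir -p pics; ls
python3 - <<'E'
from bench import robot
import cv2,numpy as np
o=robot.get_obs()
for k,v in o.items(): print(k,np.round(v,4))
s=[robot.snapshot(n) for n in("scene","top")]
for n,d in zip(("scene","top"),s):
    np.savez(f"pics/{n}.npz",**d); cv2.imwrite(f"pics/{n}.png",d["image"][:,:,::-1])
    print(d["mtx"],d["R"],d["t"])
E
```

```text
pics
time 0.0
joint_positions [ 1.0249  0.088   1.3722  0.      1.6836 -0.1031]
qvel [-0.0008 -0.0012  0.0005  0.0001  0.0016  0.0012]
joint_torque [-2.70000e-03 -3.40197e+01 -3.02418e+01  7.13000e-02  3.33000e-02
 -1.00000e-04]
tool_pos [0.2354 0.4965 0.2043]
ee_rot [-3.1394e+00 -3.0000e-04  2.6988e+00]
wrist_force [ 0.621  -0.3726  0.6034]
wrist_torque [ 0.047   0.0214 -0.0069]
finger_force 0.0
width 0.094
[[410.01425059   0.         318.78182199]
 [  0.         410.01425059 199.64202399]
 [  0.           0.           1.        ]] [[ 0.62903718 -0.77735493 -0.00561552]
 [-0.55423607 -0.44340024 -0.70442786]
 [ 0.54510055  0.44622364 -0.70975338]] [-0.14602485  0.39615023  0.65270957]
[[517.18468959   0.         319.25479629]
 [  0.         517.18468959 195.5729891 ]
 [  0.           0.           1.        ]] [[ 0.1026488  -0.9946961   0.00654937]
 [-0.9677806  -0.10138877 -0.23048001]
 [ 0.2299216   0.01732015 -0.97305502]] [0.1660412  0.47328597 1.14329544]
```

View pics/top.png

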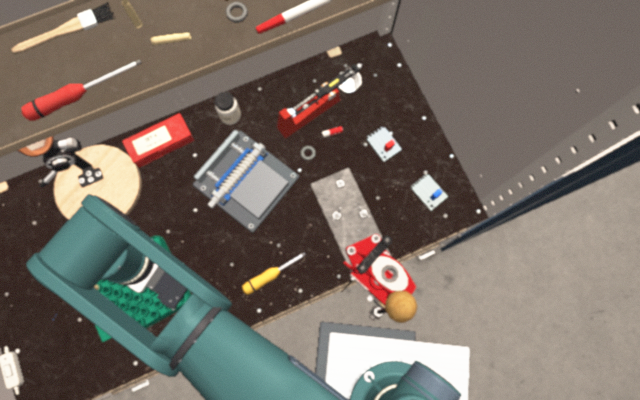

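View pics/scene.png

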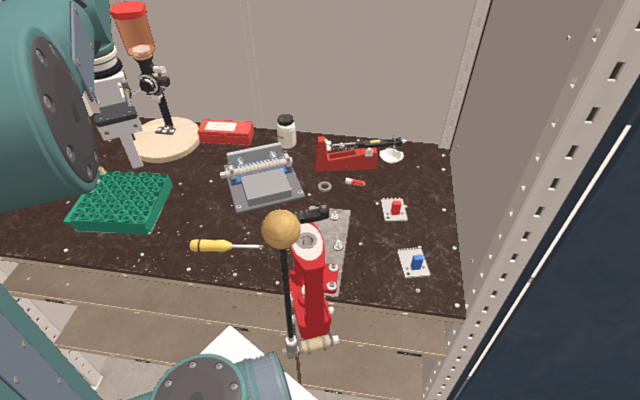

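The top view shows the red tab at about (390,146) on its leaf, with the teeth side still unclear. The blue tab is at (436,194). In the rig, the screw runs from (213,203) to (262,148) and the rest is at about (267,184).

```bash
cat > h.py <<'E'
import numpy as np,cv2
def cloud(d):
    K,R,t,z=d["mtx"],d["R"],d["t"],d["z_map"]
    v,u=np.mgrid[:z.shape[0],:z.shape[1]]
    c=np.stack([(u-K[0,2])/K[0,0]*z,(v-K[1,2])/K[1,1]*z,z],-1)
    return (c-t)@R   # R^T(c-t)
def rect(p):
    (c,s,a)=cv2.minAreaRect((p[:,:2]*1000).astype(np.float32)); return np.round(c,1),np.round(s,1),round(a,1)
E
python3 - <<'E'
from h import *
d=dict(np.load("pics/top.npz"));P=cloud(d);im=d["image"].astype(int)
m=np.zeros(P.shape[:2],bool);m[120:165,360:410]=1
r=m&(im[...,0]>150)&(im[...,1]<80)
q=P[r];print("red",q.mean(0),q.min(0),q.max(0),rect(q[q[:,2]>.035]))
g=m&(P[...,2]>.003)&(P[...,2]<.015);print("leaf",P[g].mean(0),rect(P[g]))
print("table z",np.median(P[165:200,400:410,2]))
m[:]=0;m[125:235,190:305]=1
rt=m&(abs(P[...,2]-.037)<.004);
n,l,st,c=cv2.connectedComponentsWithStats(rt.astype(np.uint8));i=1+st[1:,4].argmax()
print("rest",st[i],P[l==i].mean(0),rect(P[l==i]))
sc=m&(P[...,2]>.049)&(P[...,2]<.058);q=P[sc];print("high",len(q),q.mean(0),rect(q))
for nm,box in(("top",(340,425,115,175,8)),("top",(185,310,120,235,5))):
    a,b,c_,e,k=box;cv2.imwrite(f"pics/c{a}.png",cv2.resize(d["image"][c_:e,a:b,::-1],None,fx=k,fy=k,interpolation=2))
a=cv2.imread("pics/c340.png");b=cv2.imread("pics/c185.png")
a=cv2.resize(a,(a.shape[1]*300//a.shape[0]*1,300));b=cv2.resize(b,(375,345))
o=np.zeros((345,800,3),np.uint8);o[:300,:a.shape[1]]=a;o[:345,425:800]=b;cv2.imwrite("pics/c.png",o)
E
```

```text
red [0.5952673  0.06087533 0.04583498] [0.59013894 0.05353847 0.03991402] [0.59953749 0.0683105  0.05066527] (array([595.6,  60.3]), array([ 6.1, 14.9]), 21.0)
leaf [0.6150273  0.07014786 0.00597154] (array([618.7,  67. ]), array([116.4, 124.5]), 5.9)
table z 0.000943987870499123
rest [ 230  161   58   57 1559] [0.45957303 0.3574947  0.03740707] (array([462.2, 360.1]), array([ 94.8, 112.2]), 57.2)
high 768 [0.50718284 0.4296719  0.05268796] (array([535.9, 415.1]), array([ 94.2, 270.7]), 55.4)
```

View pics/c.png

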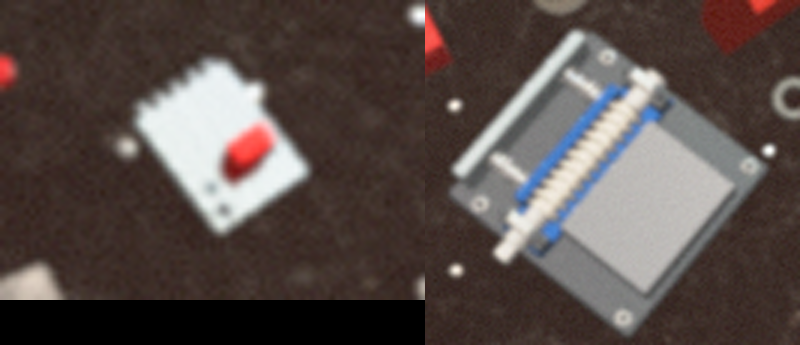

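The crop shows the leaf's teeth toward the upper left (world +x, +y) and the tab at the lower right. In the rig, the rest lies toward the robot and the spring wall at the back left. Next I'll refine the headings.

Run:
```python
from h import *
d=dict(np.load("pics/top.npz"));P=cloud(d);im=d["image"].astype(int)
K,R,t=d["mtx"],d["R"],d["t"]
def plane(u,v,z):
    r=R.T@np.array([(u-K[0,2])/K[0,0],(v-K[1,2])/K[1,1],1]);c=-R.T@t
    return c+r*(z-c[2])/r[2]
def comp(mask):
    n,l,st,c=cv2.connectedComponentsWithStats(mask.astype(np.uint8));i=1+st[1:,4].argmax();return l==i
m=np.zeros(P.shape[:2],bool);m[120:165,360:405]=1
g=comp(m&(im[...,1]>150)|m&(im[...,0]>130))
vv,uu=np.nonzero(g);q=np.array([plane(u,v,.006) for u,v in zip(uu,vv)]);print("leaf px",len(q),rect(q),q.mean(0))
r=m&(im[...,0]>140)&(im[...,1]<90);vv,uu=np.nonzero(r);q=np.array([plane(u,v,.046) for u,v in zip(uu,vv)]);print("tab",rect(q),q.mean(0))
m[:]=0;m[125:235,190:305]=1
rt=comp(m&(abs(P[...,2]-.037)<.004)&(im.min(-1)>140))
vv,uu=np.nonzero(rt);q=np.array([plane(u,v,.037) for u,v in zip(uu,vv)]);print("rest",len(q),rect(q),q.mean(0))
for a in (rt,):
    x=P[a];print(np.median(x[:,2]))
sc=m&(P[...,2]>.047)&(P[...,2]<.060)&(im.min(-1)>150)
n,l,st,c=cv2.connectedComponentsWithStats(sc.astype(np.uint8))
for i in range(1,n):
    if st[i,4]>15: x=P[l==i];print("hi",st[i],x.mean(0),rect(x))
```

```text
leaf px 673 (array([616.5,  68.6]), array([77. , 63.6]), 40.3) [0.6141814  0.06998863 0.006     ]
tab (array([596.1,  60.5]), array([11.9, 17.5]), 51.5) [0.59531528 0.06109958 0.046     ]
rest 1508 (array([461.1, 358.2]), array([ 86.5, 111.4]), 57.7) [0.46052925 0.35764585 0.037     ]
0.037545688793209395
hi [195 131  43  48 271] [0.529068   0.466902   0.05247312] (array([529.5, 466.4]), array([ 12.9, 147.7]), 58.3)
hi [211 143  53  60 533] [0.48885468 0.41176956 0.05224918] (array([489.1, 412.2]), array([ 26.6, 180.9]), 57.4)
```

Run:
```python
from h import *
d=dict(np.load("pics/scene.npz"));A=cloud(d)[d["z_map"]>0];d=dict(np.load("pics/top.npz"));B=cloud(d)[d["z_map"]>0]
a=np.array([.236,.497]);b=np.array([.596,.061]);L=np.linalg.norm(b-a);u=(b-a)/L;n=np.array([-u[1],u[0]])
for P in(A,B):
    s=(P[:,:2]-a)@u;w=(P[:,:2]-a)@n
    for k in np.arange(0.1,.75,.1):
        q=P[(s>k)&(s<k+.1)&(abs(w)<.12)&(P[:,2]<.4)]
        i=q[:,2].argmax();print(round(k,1),q[i].round(3),np.sort(q[:,2])[-20].round(3))
```

```text
0.1 [0.418 0.434 0.063] 0.053
0.2 [0.456 0.418 0.049] 0.04
0.3 [0.482 0.301 0.039] 0.037
0.4 [0.43  0.105 0.027] 0.022
0.5 [0.595 0.056 0.048] 0.045
0.6 [ 0.527 -0.041  0.007] 0.005
0.7 [ 0.653 -0.088  0.4  ] 0.399
0.1 [0.424 0.438 0.065] 0.057
0.2 [0.456 0.416 0.052] 0.043
0.3 [0.5   0.322 0.042] 0.039
0.4 [0.435 0.106 0.031] 0.023
0.5 [0.602 0.06  0.052] 0.047
0.6 [ 0.533 -0.046  0.01 ] 0.008
0.7 [ 0.697 -0.063  0.4  ] 0.399
```

Call:
carry_out:
  steps:
    - [[-0.05, -0.023, 0], 0.3, -1]
    - [[-0.11, -0.051, 0], 0.6, -1]
    - [[-0.17, -0.079, 0], 0.9, -1]
    - [[-0.22, -0.103, 0], 1.2, -1]
    - [[-0.22, -0.103, 0], 1.2, -1]

```text
time: 0.72
tool_pos: [0.3924, 0.3063, 0.2049]
ee_rot: [-3.14, 0.001, 2.482]
wrist_force: [-0.3, 0.7, 0.3]
width: 0.094
finger_force: 0.0
```

Run:
```python
from bench import robot
import cv2,numpy as np
d=robot.snapshot("wrist");np.savez("pics/w0.npz",**d);cv2.imwrite("pics/w0.png",d["image"][:,:,::-1]);print(d["mtx"],d["R"],d["t"],-d["R"].T@d["t"])
```

```text
[[309.70691629   0.         323.69049119]
 [  0.         309.70691629 195.32311413]
 [  0.           0.           1.        ]] [[ 0.61284452  0.79020255 -0.00123457]
 [ 0.76451723 -0.59252762  0.25381967]
 [ 0.19983743 -0.15649584 -0.96725077]] [-0.48226438 -0.14408221  0.36038843] [0.33368731 0.35211315 0.3845615 ]
```

Call:
carry_out:
  steps:
    - [[-0.05, -0.012, 0.01], 0.2, -1]
    - [[-0.11, -0.025, 0.02], 0.4, -1]
    - [[-0.17, -0.039, 0.03], 0.6, -1]
    - [[-0.23, -0.053, 0.04], 0.8, -1]
    - [[-0.28, -0.064, 0.05], 1.0, -1]
    - [[-0.31, -0.071, 0.055], 1.0, -1]
    - [[-0.31, -0.071, 0.055], 1.0, -1]

```text
time: 1.65
tool_pos: [0.5937, 0.0653, 0.1488]
ee_rot: [-3.14, -0.002, 2.314]
wrist_force: [-0.2, 1.8, 0.3]
width: 0.0942
finger_force: 0.0
```

Run:
```python
from bench import robot
import cv2,numpy as np
d=robot.snapshot("wrist");np.savez("pics/w1.npz",**d);cv2.imwrite("pics/w1.png",d["image"][:,:,::-1]);print(-d["R"].T@d["t"]);print(robot.get_obs()["tool_pos"],robot.get_obs()["ee_rot"])
```

```text
[0.54371491 0.11973623 0.32869243]
[0.5931914  0.06634286 0.14947547] [-3.14065325e+00 -2.29785468e-03  2.31573657e+00]
```

View pics/w1.png

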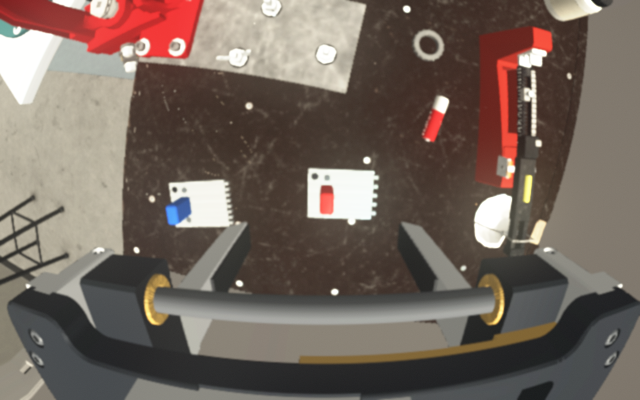

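View pics/w0.png

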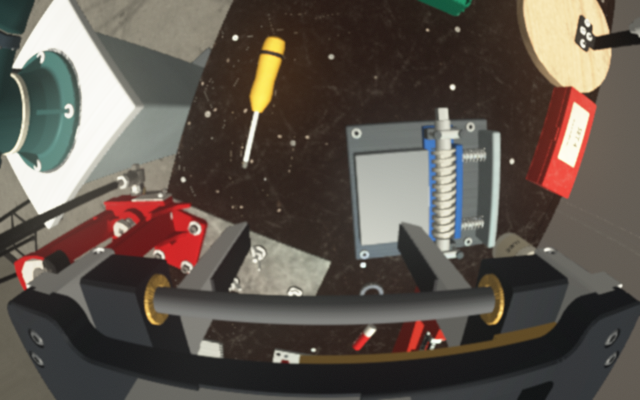

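w1: the red tab is at (327,199) between the fingers' lines, the leaf corners are about (308,169) to (374,220), and the teeth point right along tool +y. w0: the rest spans (357,152) to (425,245) and the screw runs along column ~445.

```bash
cat >> h.py <<'E'
def wplane(d,uv,z):
    K,R,t=d["mtx"],d["R"],d["t"]
    a=(np.asarray(uv,float)-K[:2,2])/K[0,0];th=np.linalg.norm(a,axis=1,keepdims=True)
    r=np.hstack([np.sin(th)*a/np.maximum(th,1e-9),np.cos(th)])@R;c=-R.T@t
    return c+r*((z-c[2])/r[:,2])[:,None]
def comp(mask):
    n,l,st,c=cv2.connectedComponentsWithStats(mask.astype(np.uint8),connectivity=4);i=1+st[1:,4].argmax();return l==i
def px(mask): return np.argwhere(mask)[:,::-1]
E
python3 - <<'E'
from h import *
d=dict(np.load("pics/w1.npz"));im=d["image"].astype(int)
m=np.zeros(im.shape[:2],bool);m[155:235,295:390]=1
r=comp(m&(im[...,0]>120)&(im[...,1]<90));q=wplane(d,px(r),.046);print("tab@46",rect(q),q.mean(0),r.sum())
# top face only: brighter
rr=im[...,0][r];print(np.percentile(rr,[5,25,50,75,95]))
rt=comp(r&(im[...,0]>np.percentile(rr,40)));print("bright",rect(wplane(d,px(rt),.046)),rt.sum(),px(rt).min(0),px(rt).max(0),px(r).min(0),px(r).max(0))
g=comp(m&(im.min(-1)>140)); g=cv2.morphologyEx(g.astype(np.uint8),cv2.MORPH_OPEN,np.ones((7,7)))>0
q=wplane(d,px(g),.006);print("leaf",rect(q))
d=dict(np.load("pics/w0.npz"));im=d["image"].astype(int)
m[:]=0;m[140:245,345:430]=1
print(im[200,350:435:5].tolist())
g=comp(m&(im.min(-1)>125));g=cv2.morphologyEx(g.astype(np.uint8),cv2.MORPH_OPEN,np.ones((5,5)))>0
print(px(g).min(0),px(g).max(0),g.sum());q=wplane(d,px(g),.037);print("rest",rect(q))
E
```

```text
tab@46 (array([591.4,  70.4]), array([9.4, 8.7]), 42.9) [0.59145725 0.07059999 0.046     ] 90
[152.   153.   156.   189.25 247.  ]
bright (array([592.2,  69.6]), array([10. ,  5.8]), 49.2) 46 [321 188] [331 195] [321 186] [331 195]
leaf (array([613.9,  68.9]), array([71.7, 60.4]), 41.5)
[[61, 55, 51], [106, 114, 115], [187, 189, 181], [191, 194, 186], [190, 193, 185], [190, 193, 185], [190, 193, 185], [190, 192, 184], [190, 193, 185], [188, 190, 183], [187, 191, 182], [187, 190, 182], [186, 189, 181], [186, 189, 181], [187, 190, 182], [185, 188, 180], [107, 144, 198]]
[356 151] [429 244] 5930
rest (array([460.7, 359.2]), array([ 87.2, 111.9]), 57.6)
```

Run:
```python
from h import *
d=dict(np.load("pics/w1.npz"));im=d["image"].astype(int)
for v in range(182,218,2): print(v,' '.join("%3d,%3d"%tuple(im[v,u,:2]) for u in range(314,340,2)))
for v,row in((180,0),(195,0),(210,0)):
    e=np.nonzero(im[v,290:390].min(-1)>130)[0]+290;print(v,e.min(),e.max(),wplane(d,[[e.min(),v],[e.max(),v]],.006))
g=(im.min(-1)>130)
for u in(315,345,360): 
    e=np.nonzero(g[155:235,u])[0]+155;print(u,e.min(),e.max(),wplane(d,[[u,e.min()],[u,e.max()]],.006)[:,:2].tolist())
```

```text
182 248,249 248,249 248,250 248,250 249,250 248,250 248,250 249,250 249,250 249,250 249,251 249,251 249,251
184 247,248 247,249 247,249 243,244 236,234 234,233 234,233 235,234 238,237 244,246 247,250 247,249 247,249
186 248,249 248,249 248,249 229,218 163, 93 154, 76 156, 77 157, 80 167, 98 222,205 247,249 247,250 247,250
188 248,250 248,250 248,249 213,188 152, 69 153, 66 153, 68 153, 67 153, 68 192,137 245,245 248,250 248,250
190 249,250 250,251 248,249 201,163 152, 67 153, 67 153, 68 153, 68 152, 68 176,110 244,246 249,251 249,251
192 249,250 249,250 247,248 196,152 169, 68 178, 69 176, 70 174, 71 172, 70 173, 98 242,245 249,252 249,251
194 247,249 248,249 244,246 216,135 240, 80 247, 85 247, 84 247, 86 246, 86 240, 98 243,235 248,250 248,251
196 248,249 248,249 244,246 239,135 255, 93 255,100 255,105 255,107 255,109 255,109 249,222 247,250 248,250
198 248,249 248,250 245,247 242,137 255, 96 255,103 255,107 255,110 255,113 255,113 249,227 248,250 248,251
200 249,250 249,250 246,248 244,139 255, 96 255,104 255,107 255,111 255,117 255,120 251,242 249,251 249,251
202 249,250 249,250 
[... 694 characters left out ...]
3 254,200 253,243 248,251 249,251 248,251
216 244,246 246,248 246,249 246,248 244,246 247,250 250,252 251,252 249,251 250,252 250,253 250,253 250,252
180 307 374 [[0.57550997 0.05814447 0.006     ]
 [0.62821681 0.1068102  0.006     ]]
195 307 377 [[0.58652026 0.04585933 0.006     ]
 [0.64237648 0.0972559  0.006     ]]
210 307 372 [[0.59778904 0.03324302 0.006     ]
 [0.65036241 0.08145826 0.006     ]]
315 168 217 [[0.573084915663261, 0.07348903825998138], [0.6096189864891484, 0.03319492464430118]]
345 169 218 [[0.5971162219425292, 0.09418767523844696], [0.6347147711874788, 0.054666042666141806]]
360 170 219 [[0.609559117698969, 0.10428496276133159], [0.6478292087949336, 0.06503921908971289]]
```

Run:
```python
from h import *
from bench import robot
d=dict(np.load("pics/w1.npz"))
tab=wplane(d,[[326.8,203.3]],.046)[0];print(tab)
o=robot.get_obs();p,e=np.array(o["tool_pos"]),o["ee_rot"][2];c,s=np.cos(e),np.sin(e)
w=tab-p;print(e,w@[c,s,0],w@[s,-c,0], p[2]-.007)
```

```text
[0.60048772 0.0616885  0.046     ]
2.3157365738392355 -0.008367937065101687 0.0022084105992261813 0.1424754702159381
```

Call:
carry_out:
  steps:
    - [[-0.008, 0.002, 0.04], 0.17, -1]
    - [[-0.008, 0.002, 0.09], 0.17, -1]
    - [[-0.008, 0.002, 0.125], 0.17, -0.3]
    - [[-0.008, 0.002, 0.139], 0.17, -0.1]
    - [[-0.008, 0.002, 0.139], 0.17, 0.2]
    - [[-0.008, 0.002, 0.139], 0.17, 0.5]
    - [[-0.008, 0.002, 0.139], 0.17, 1]
    - [[-0.008, 0.002, 0.139], 0.17, 1]
    - [[-0.008, 0.002, 0.139], 0.17, 1]

```text
time: 2.82
tool_pos: [0.6008, 0.0605, 0.012]
ee_rot: [3.141, 0.0, 2.285]
wrist_force: [0.1, 0.7, -0.4]
width: 0.0273
finger_force: 0.0
```

Call:
carry_out:
  steps:
    - [[0, 0, 0], 0, 1]
    - [[0, 0, 0], 0, 1]
    - [[0, 0, 0], 0, 1]
    - [[0, 0, 0], 0, 1]

```text
time: 3.32
tool_pos: [0.6005, 0.0605, 0.0115]
ee_rot: [3.142, 0.0, 2.285]
wrist_force: [0.6, -0.1, 1.5]
width: 0.0139
finger_force: 30.0
```

Call:
carry_out:
  steps:
    - [[0, 0, -0.04], 0, 1]
    - [[0.01, 0.002, -0.09], 0, 1]
    - [[0.05, 0.011, -0.12], -0.3, 1]
    - [[0.1, 0.022, -0.12], -0.6, 1]
    - [[0.15, 0.033, -0.12], -0.9, 1]
    - [[0.2, 0.045, -0.12], -1.2, 1]
    - [[0.25, 0.056, -0.12], -1.5, 1]
    - [[0.29, 0.065, -0.12], -1.67, 1]
    - [[0.311, 0.069, -0.12], -1.67, 1]
    - [[0.311, 0.069, -0.12], -1.67, 1]

```text
time: 4.58
tool_pos: [0.4478, 0.3416, 0.131]
ee_rot: [-3.141, -0.0, 2.579]
wrist_force: [0.3, -0.2, -0.4]
width: 0.0135
finger_force: 30.0
```

Run:
```python
from bench import robot
import cv2,numpy as np
d=robot.snapshot("wrist");np.savez("pics/w2.npz",**d);cv2.imwrite("pics/w2.png",d["image"][:,:,::-1])
o=robot.get_obs();print({k:np.round(o[k],4) for k in("tool_pos","ee_rot","wrist_force","wrist_torque","width")})
```

```text
{'tool_pos': array([0.4485, 0.3406, 0.1311]), 'ee_rot': array([-3.1406e+00,  3.0000e-04,  2.5780e+00]), 'wrist_force': array([ 1.3679, -0.0982, -0.9322]), 'wrist_torque': array([-0.0402,  0.0168, -0.033 ]), 'width': np.float64(0.0141)}
```

View pics/w2.png

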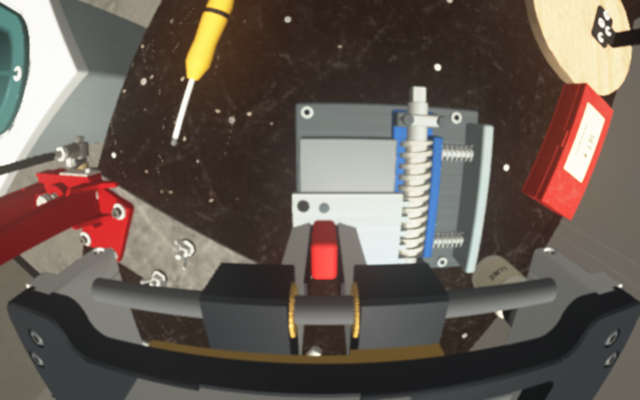

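w2: the leaf is held level, with its long edge at row ~193 running parallel to the rest's edge at row ~138. The teeth at column ~400 face the screw at ~415.

Call:
carry_out:
  steps:
    - [[0, 0, 0.03], 0, 1]
    - [[0, 0, 0.055], 0, 1]
    - [[0, 0, 0.07], 0, 1]
    - [[0, 0, 0.077], 0, 1]
    - [[0, 0, 0.079], 0, 1]
    - [[0, 0, 0.08], 0, 1]
    - [[0, 0, 0.081], 0, 1]
    - [[0, 0, 0.081], 0, 1]

```text
time: 5.62
tool_pos: [0.449, 0.3409, 0.0509]
ee_rot: [3.141, 0.0, 2.577]
wrist_force: [-0.1, 0.2, -1.7]
width: 0.0138
finger_force: 30.0
```

Call:
carry_out:
  steps:
    - [[0, 0, 0.0005], 0, 1]
    - [[0, 0, 0.001], 0, 1]
    - [[0, 0, 0.0015], 0, 1]
    - [[0, 0, 0.0015], 0, 1]
    - [[0, 0, 0.0015], 0, 1]

```text
time: 6.25
tool_pos: [0.4489, 0.3407, 0.049]
ee_rot: [3.142, -0.0, 2.577]
wrist_force: [-0.4, 0.3, -0.6]
width: 0.014
finger_force: 30.0
```

Call:
carry_out:
  steps:
    - [[0, 0, 0.0005], 0, 1]
    - [[0, 0, 0.001], 0, 1]
    - [[0, 0, 0.001], 0, 1]
    - [[0, 0, 0.001], 0, 1]

```text
time: 6.75
tool_pos: [0.449, 0.3408, 0.0485]
ee_rot: [3.141, 0.0, 2.577]
wrist_force: [-1.1, -1.0, 2.6]
width: 0.0139
finger_force: 30.0
```

Call:
carry_out:
  steps:
    - [[0, 0, 0.0005], 0, 1]
    - [[0, 0, 0.0005], 0, 1]
    - [[0, 0, 0.0005], 0, 1]

```text
time: 7.12
tool_pos: [0.449, 0.3407, 0.0485]
ee_rot: [3.141, 0.0, 2.577]
wrist_force: [-1.6, -1.5, 6.0]
width: 0.014
finger_force: 30.0
```

Call:
carry_out:
  steps:
    - [[0, 0, -0.0003], 0, 1]
    - [[0, 0.002, -0.0003], 0, 1]
    - [[0, 0.004, -0.0003], 0, 1]
    - [[0, 0.006, -0.0003], 0, 1]
    - [[0, 0.008, -0.0003], 0, 1]
    - [[0, 0.01, -0.0003], 0, 1]
    - [[0, 0.01, -0.0003], 0, 1]
    - [[0, 0.01, -0.0003], 0, 1]

```text
time: 8.12
tool_pos: [0.4547, 0.3489, 0.0485]
ee_rot: [3.141, 0.001, 2.577]
wrist_force: [-1.4, -3.0, 5.7]
width: 0.0135
finger_force: 30.0
```

Call:
carry_out:
  steps:
    - [[0, 0, -0.0005], 0, 1]
    - [[0, 0.001, -0.0005], 0, 1]
    - [[0, 0.002, -0.0005], 0, 1]
    - [[0, 0.002, -0.0005], 0, 1]
    - [[0, 0.002, -0.0005], 0, 1]

```text
time: 8.75
tool_pos: [0.4555, 0.3508, 0.0485]
ee_rot: [3.141, 0.0, 2.577]
wrist_force: [-0.6, -2.0, 5.1]
width: 0.0139
finger_force: 30.0
```

Call:
carry_out:
  steps:
    - [[0, 0.001, -0.0005], 0, 1]
    - [[0, 0.001, -0.0005], 0, 1]
    - [[0, 0.001, -0.0005], 0, 1]

```text
time: 9.12
tool_pos: [0.4558, 0.3518, 0.0485]
ee_rot: [3.141, -0.0, 2.577]
wrist_force: [-0.8, -1.5, 2.2]
width: 0.0139
finger_force: 30.0
```

Call:
carry_out:
  steps:
    - [[0, 0.001, 0], 0, 1]
    - [[0, 0.001, 0], 0, 1]
    - [[0, 0.001, 0], 0, 1]

```text
time: 9.5
tool_pos: [0.4561, 0.3523, 0.0485]
ee_rot: [-3.141, -0.0, 2.577]
wrist_force: [-1.3, -2.7, 1.8]
width: 0.014
finger_force: 30.0
```

Call:
carry_out:
  steps:
    - [[0, 0.001, 0], 0, 1]
    - [[0, 0.001, 0], 0, 1]
    - [[0, 0.001, 0], 0, 1]

```text
time: 9.88
tool_pos: [0.4566, 0.3531, 0.0486]
ee_rot: [-3.141, -0.0, 2.577]
wrist_force: [-2.4, -3.9, 2.4]
width: 0.0141
finger_force: 30.0
```

Contact with the crests came at the expected place (tab about 8.9 mm short of the rest's centre). I'll slide along the screw under a light push.

Call:
carry_out:
  steps:
    - [[0, -0.0007, 0], 0, 1]
    - [[0.0005, -0.0007, 0], 0, 1]
    - [[0.001, -0.0007, 0], 0, 1]
    - [[0.0015, -0.0007, 0], 0, 1]
    - [[0.002, -0.0007, 0], 0, 1]
    - [[0.002, -0.0007, 0], 0, 1]

```text
time: 10.62
tool_pos: [0.4546, 0.3539, 0.0486]
ee_rot: [-3.141, -0.0, 2.577]
wrist_force: [0.3, -3.1, -1.1]
width: 0.0141
finger_force: 30.0
```

Call:
carry_out:
  steps:
    - [[0.0005, 0, 0], 0, 1]
    - [[0.001, 0, 0], 0, 1]
    - [[0.0015, 0, 0], 0, 1]
    - [[0.002, 0, 0], 0, 1]
    - [[0.002, 0, 0], 0, 1]

```text
time: 11.25
tool_pos: [0.4531, 0.355, 0.0488]
ee_rot: [3.141, -0.0, 2.577]
wrist_force: [-0.7, -2.4, -1.1]
width: 0.0138
finger_force: 30.0
```

Call:
carry_out:
  steps:
    - [[0, -0.003, 0.0004], 0, 1]
    - [[-0.002, -0.003, 0.0004], 0, 1]
    - [[-0.004, -0.003, 0.0004], 0, 1]
    - [[-0.004, 0, 0.0004], 0, 1]
    - [[-0.0045, 0, 0.0004], 0, 1]
    - [[-0.005, 0, 0.0004], 0, 1]
    - [[-0.0055, 0, 0.0004], 0, 1]
    - [[-0.006, 0, 0.0004], 0, 1]
    - [[-0.006, 0, 0.0004], 0, 1]

```text
time: 12.38
tool_pos: [0.4588, 0.3519, 0.0485]
ee_rot: [3.14, 0.001, 2.576]
wrist_force: [-0.7, 0.1, 0.5]
width: 0.0137
finger_force: 30.0
```

Call:
carry_out:
  steps:
    - [[-0.0005, 0, 0], 0, 1]
    - [[-0.001, 0, 0], 0, 1]
    - [[-0.0015, 0, 0], 0, 1]
    - [[-0.002, 0, 0], 0, 1]
    - [[-0.002, 0, 0], 0, 1]

```text
time: 13.0
tool_pos: [0.4597, 0.3511, 0.0485]
ee_rot: [3.141, -0.001, 2.577]
wrist_force: [-2.8, 2.1, 0.4]
width: 0.0137
finger_force: 30.0
```

The force dropped and a sideways resistance of about 3.5 N built up, so the teeth have dropped into the grooves. I'll centre sideways and feed in.

Call:
carry_out:
  steps:
    - [[0.001, 0, 0], 0, 1]
    - [[0.0018, 0.0005, 0], 0, 1]
    - [[0.0018, 0.001, 0], 0, 1]
    - [[0.0018, 0.0015, 0], 0, 1]
    - [[0.0018, 0.002, 0], 0, 1]
    - [[0.0018, 0.002, 0], 0, 1]

```text
time: 13.75
tool_pos: [0.4596, 0.3531, 0.0485]
ee_rot: [-3.141, 0.0, 2.577]
wrist_force: [-0.8, -1.8, 2.4]
width: 0.0138
finger_force: 30.0
```

Call:
carry_out:
  steps:
    - [[0, 0.0005, 0], 0, 1]
    - [[0, 0.001, 0], 0, 1]
    - [[0, 0.001, 0], 0, 1]
    - [[0, 0.001, 0], 0, 1]

```text
time: 14.25
tool_pos: [0.4599, 0.3541, 0.0485]
ee_rot: [3.142, -0.0, 2.577]
wrist_force: [-1.3, -1.5, 3.4]
width: 0.0138
finger_force: 30.0
```

Call:
carry_out:
  steps:
    - [[0, 0, -0.0004], 0, 1]
    - [[0, 0.0005, -0.0004], 0, 1]
    - [[0, 0.001, -0.0004], 0, 1]
    - [[0, 0.001, -0.0004], 0, 1]
    - [[0, 0.001, -0.0004], 0, 1]

```text
time: 14.88
tool_pos: [0.4603, 0.3549, 0.0485]
ee_rot: [-3.141, -0.0, 2.577]
wrist_force: [-0.7, -0.6, 0.8]
width: 0.0139
finger_force: 30.0
```

Call:
carry_out:
  steps:
    - [[0, 0.0005, 0], 0, 1]
    - [[0, 0.001, 0], 0, 1]
    - [[0, 0.001, 0], 0, 1]
    - [[0, 0.001, 0], 0, 1]

```text
time: 15.38
tool_pos: [0.4608, 0.3556, 0.0485]
ee_rot: [-3.141, -0.0, 2.577]
wrist_force: [-1.8, -2.5, -0.9]
width: 0.0137
finger_force: 30.0
```

Call:
carry_out:
  steps:
    - [[0, 0.0005, 0.0002], 0, 1]
    - [[0, 0.001, 0.0003], 0, 1]
    - [[0, 0.0015, 0.0003], 0, 1]
    - [[0, 0.002, 0.0003], 0, 1]
    - [[0, 0.002, 0.0003], 0, 1]
    - [[0, 0.002, 0.0003], 0, 1]

```text
time: 16.12
tool_pos: [0.4616, 0.3568, 0.0486]
ee_rot: [-3.14, -0.0, 2.577]
wrist_force: [-4.7, -4.4, 2.7]
width: 0.014
finger_force: 30.0
```

Call:
carry_out:
  steps:
    - [[0, 0.0004, 0], 0, 1]
    - [[0, 0.0006, 0], 0, 1]
    - [[0, 0.0006, 0], 0, 1]

```text
time: 16.5
tool_pos: [0.4617, 0.3571, 0.0486]
ee_rot: [-3.139, -0.0, 2.577]
wrist_force: [-3.1, -4.1, 3.5]
width: 0.0137
finger_force: 30.0
```

Call:
carry_out:
  steps:
    - [[0, 0, 0], 0, 1]
    - [[0, 0, 0], 0, 1]
    - [[0, 0, 0], 0, 1]
    - [[0, 0, 0], 0, 1]

```text
time: 17.0
tool_pos: [0.4617, 0.357, 0.0486]
ee_rot: [-3.139, -0.0, 2.577]
wrist_force: [-4.3, -5.9, 2.8]
width: 0.014
finger_force: 30.0
```

Call:
carry_out:
  steps:
    - [[0, 0.0002, 0], 0, 1]
    - [[0, 0.0004, 0], 0, 1]
    - [[0, 0.0004, 0], 0, 1]
    - [[0, 0.0004, 0], 0, 1]
    - [[0, 0.0004, 0], 0, 1]
    - [[0, 0.0004, 0], 0, 1]
    - [[0, 0.0004, 0], 0, 1]

```text
time: 17.88
tool_pos: [0.4618, 0.3572, 0.0486]
ee_rot: [-3.139, -0.0, 2.577]
wrist_force: [-4.5, -5.0, 4.1]
width: 0.0138
finger_force: 30.0
```

Call:
carry_out:
  steps:
    - [[0, -0.0008, 0], 0, 1]
    - [[0, -0.0016, 0], 0, 1]
    - [[0, -0.0024, 0], 0, 1]
    - [[0, -0.003, 0], 0, 1]
    - [[0, -0.0034, -0.0001], 0, 1]
    - [[0, -0.0034, -0.0002], 0, 1]
    - [[0, -0.0034, -0.0002], 0, 1]

```text
time: 18.75
tool_pos: [0.4608, 0.3556, 0.0485]
ee_rot: [3.141, -0.0, 2.577]
wrist_force: [-2.6, -1.7, 0.2]
width: 0.0136
finger_force: 30.0
```

Call:
carry_out:
  steps:
    - [[0.0002, -0.0004, 0], 0, 1]
    - [[0.0004, -0.0008, 0], 0, 1]
    - [[0.0004, -0.0008, 0], 0, 1]
    - [[0.0004, -0.0008, 0], 0, 1]
    - [[0.0004, -0.0008, 0], 0, 1]

```text
time: 19.38
tool_pos: [0.4603, 0.3551, 0.0488]
ee_rot: [3.141, 0.0, 2.577]
wrist_force: [-0.0, -1.8, -1.3]
width: 0.0139
finger_force: 30.0
```

Call:
carry_out:
  steps:
    - [[0, 0, 0.0003], 0, 1]
    - [[0, -0.0002, 0.0004], 0, 1]
    - [[0, -0.0002, 0.0004], 0, 1]
    - [[0, -0.0002, 0.0004], 0, 1]

```text
time: 19.88
tool_pos: [0.4602, 0.355, 0.0485]
ee_rot: [3.141, 0.0, 2.577]
wrist_force: [0.3, 0.1, -0.7]
width: 0.0139
finger_force: 30.0
```

Call:
carry_out:
  steps:
    - [[0, 0, 0], 0, 0.68]
    - [[0, 0, 0], 0, 0.64]
    - [[0, 0, 0], 0, 0.6]
    - [[0, 0, 0], 0, 0.55]
    - [[0, 0, 0], 0, 0.5]
    - [[0, 0, 0], 0, 0.5]
    - [[0, 0, 0], 0, 0.5]

```text
time: 20.75
tool_pos: [0.46, 0.3549, 0.0483]
ee_rot: [3.142, -0.0, 2.577]
wrist_force: [-0.9, 1.2, -0.2]
width: 0.0233
finger_force: 0.0
```

Call:
carry_out:
  steps:
    - [[0, 0, -0.005], 0, 0.5]
    - [[0, 0, -0.02], 0, 0.5]
    - [[0, 0, -0.045], 0, 0.5]
    - [[0, 0, -0.08], 0, 0.5]
    - [[-0.04, -0.02, -0.1], 0, 0.5]
    - [[-0.09, -0.04, -0.1], 0, 0.5]
    - [[-0.09, -0.04, -0.1], 0, 0.5]

```text
time: 21.62
tool_pos: [0.5168, 0.2704, 0.1501]
ee_rot: [3.14, 0.002, 2.572]
wrist_force: [0.4, 0.3, -0.1]
width: 0.0235
finger_force: 0.0
```

Run:
```python
from bench import robot
from h import *
d=robot.snapshot("wrist");np.savez("pics/w3.npz",**d)
o=robot.get_obs();print({k:np.round(o[k],4) for k in("time","tool_pos","wrist_force","width")})
cv2.imwrite("pics/w3.png",cv2.resize(d["image"][60:310,260:560,::-1],None,fx=2.4,fy=2.4,interpolation=2))
```

```text
{'time': np.float64(21.675), 'tool_pos': array([0.5156, 0.2719, 0.1496]), 'wrist_force': array([-0.017 , -0.4195, -0.3914]), 'width': np.float64(0.0235)}
```

View pics/w3.png

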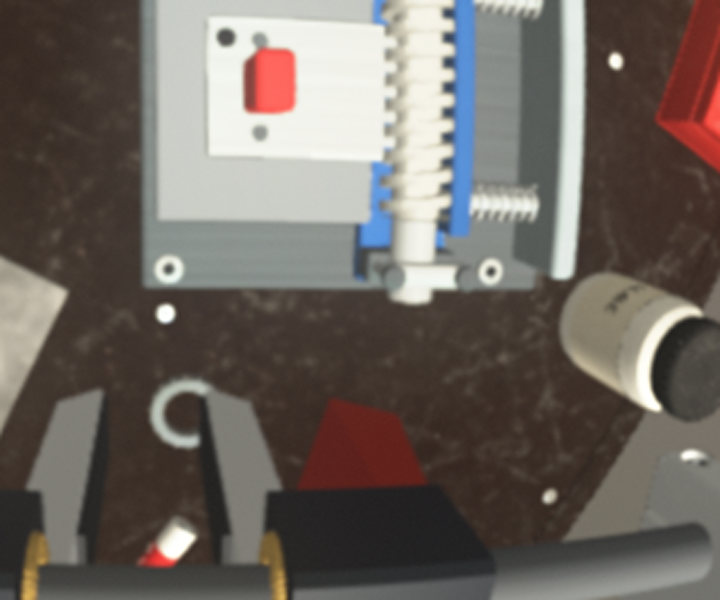

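The leaf sits square on the rest with its teeth facing the grooves. A thin dark gap near crop x≈390 needs checking, so I'll measure it against the rest.

Run:
```python
from h import *
d=dict(np.load("pics/w3.npz"));im=d["image"].astype(int)
a=np.deg2rad(57.6);u=np.array([np.cos(a),np.sin(a)]);n=np.array([-u[1],u[0]]);C=np.array([.461,.359])
def U(col,row,z):
    p=wplane(d,[[col,row]],z)[0,:2]-C;return round(p@u*1e3,1),round(p@n*1e3,1)
print("rest L",U(260+158/2.4,60+100/2.4,.037),"rest R low",U(260+371/2.4,60+190/2.4,.037),"rest bot",U(260+260/2.4,60+220/2.4,.037))
print("leaf back",U(260+207/2.4,60+90/2.4,.043),"leaf edge",U(260+385/2.4,60+90/2.4,.043),"top/bottom",U(260+300/2.4,60+20/2.4,.043),U(260+300/2.4,60+158/2.4,.043))
print("screw L at z40",U(260+395/2.4,60+90/2.4,.040))
c=im[60:130,405:450]
cv2.imwrite("pics/w4.png",cv2.resize(d["image"][60:135,395:475,::-1],None,fx=8,fy=8,interpolation=cv2.INTER_CUBIC))
for r in range(80,118,2): print(r,im[r,414:436].mean(-1).astype(int).tolist())
```

```text
rest L (np.float64(-42.2), np.float64(-6.9)) rest R low (np.float64(43.8), np.float64(-41.2)) rest bot (np.float64(-1.8), np.float64(-54.3))
leaf back (np.float64(-23.6), np.float64(-3.3)) leaf edge (np.float64(46.9), np.float64(-0.7)) top/bottom (np.float64(12.5), np.float64(25.3)) (np.float64(12.7), np.float64(-29.0))
screw L at z40 (np.float64(52.1), np.float64(-0.3))
80 [239, 239, 239, 239, 237, 228, 203, 182, 180, 186, 188, 187, 191, 197, 211, 228, 234, 236, 237, 238, 240, 240]
82 [240, 240, 240, 240, 237, 223, 179, 148, 148, 159, 171, 181, 190, 198, 207, 218, 223, 226, 227, 230, 233, 235]
84 [240, 239, 240, 239, 238, 227, 188, 162, 166, 178, 183, 185, 187, 190, 196, 202, 213, 224, 229, 232, 233, 234]
86 [238, 238, 238, 239, 239, 236, 230, 226, 226, 225, 212, 184, 165, 169, 184, 201, 222, 236, 240, 241, 241, 241]
88 [238, 238, 238, 238, 238, 238, 237, 236, 237, 236, 225, 192, 165, 168, 187, 207, 225, 236, 240, 241, 241, 241]
90 [238, 238, 238, 238, 239, 236, 219, 197, 195, 195, 190, 183, 185, 193, 210, 225, 233, 237, 238, 240, 240, 240]
92 [240, 239, 239, 239, 238, 228, 190, 152
[... 748 characters left out ...]
 234, 235]
106 [239, 239, 240, 240, 238, 230, 211, 201, 203, 203, 193, 177, 173, 180, 190, 204, 222, 235, 238, 240, 240, 239]
108 [238, 238, 238, 238, 238, 238, 237, 237, 238, 236, 220, 181, 161, 170, 186, 206, 227, 238, 241, 241, 240, 240]
110 [239, 239, 239, 239, 237, 232, 226, 225, 227, 224, 205, 174, 164, 178, 197, 217, 231, 238, 240, 240, 237, 235]
112 [239, 239, 240, 240, 237, 219, 179, 158, 163, 172, 176, 180, 190, 201, 215, 228, 235, 237, 238, 239, 240, 240]
114 [238, 238, 238, 238, 235, 214, 167, 145, 154, 166, 175, 185, 194, 202, 211, 220, 225, 229, 233, 235, 237, 238]
116 [238, 239, 238, 238, 236, 224, 192, 178, 185, 191, 187, 182, 182, 188, 196, 208, 223, 233, 237, 238, 238, 238]
```

View pics/w4.png

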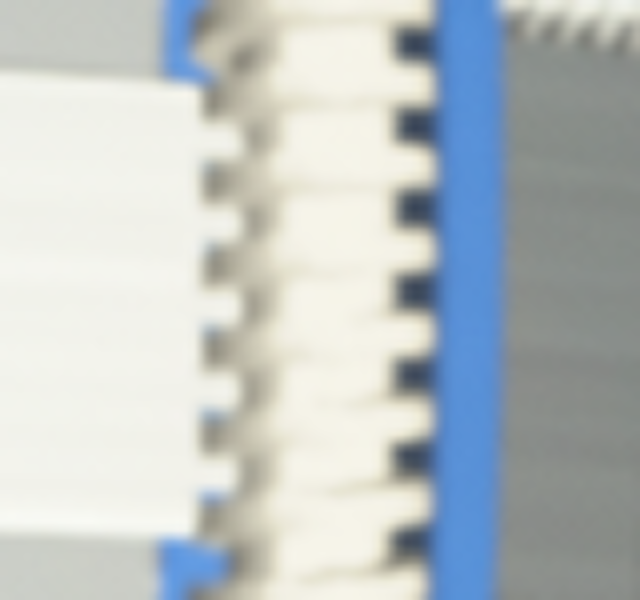

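The crests' shaded flanks reach right up to the leaf's straight edge, at crop x≈203, and all five teeth stand in the grooves. The leaf edge measures 46.9 mm from the rest's centre against an expected 46, so it is seated.

```bash
python3 -c "
from bench import robot
print(robot.close_job())"
```

```text
the job is handed in; nothing more can be done
None
```

I handed the job in after about 22 s: the red-tabbed leaf lies flat on the rest with its teeth in the thread near the middle, and it was released and left seated. While seated it pushed the cradle back about 3 mm for over half a second, a figure estimated from arm position and wrist force because the cradle itself was not measured.

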